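# Fit the tube block in the bench shaker and clip it down

## Robot

A 7-joint arm with a two-finger parallel gripper is mounted at the origin on the work surface. World frame = base frame: x ahead of the robot, y to its left, z up, the work surface at z = 0. Lengths are in m, angles in degrees, forces in N, time in s.
With the tool pointing down it reaches from about 0.35 to 0.9 m from the base axis. Payload 19.9 kg.
Tool frame: the origin (TCP) lies at the very end of the fingers, on their centre line; the grasp point (between the pads) lies 19 mm behind it (ctrl.tcp_to_grasp is the z of the grasp point in the tool frame, in m); z points along the fingers, y is the line along which they close (so a half turn about z gives the same grasp; the last joint's range is limited). The gripper opens to 94 mm and grips with 3 to 60 N. Pads are 16 mm wide; open, the fingers measure 119 mm over their backs; the gripper's body (75 mm by 177 mm) begins 78 mm behind the grasp point.
Start: joints at [-78.524, 23.915, -0.59, 92.452, 0.269, 63.638, -3.037], TCP at [0.15, 0.607, 0.181] pointing down, gripper open.
Joint ranges: [-161.28, 161.28], [-22.2, 115.67], [-73.04, 71.86], [3.21, 147.25], [-68.34, 248.33], [10.77, 114.83], [-161.83, 161.83]. Speed limits (degrees/s): [108.29, 108.29, 136.94, 136.94, 172.46, 172.46, 172.46].

## Interface

Orientations are given as [roll, pitch, yaw] about the fixed x, y, z axes, in that order (R = Rz(yaw) Ry(pitch) Rx(roll)).
In Python, from plant import ctrl gives the robot as it stands.
- The arm moves only by the tool send_rows, never from a script. Its argument "deltas" is a list of rows, each a list of 7 numbers: the turn, a rotation vector about the tool's x, y, z in rad, then the shift along the tool's x, y, z in mm, then the finger opening in mm, from 0 to 94. A call has 1 to 20 rows; each row shifts and turns the commanded pose from where the row before left it, along the tool's axes as they then stand; what a row does not reach is not made up. A row lasts 1/12 s, in which the tool goes at most 41.7 mm and 7.16 degrees, less where a joint would pass 70% of its speed; a pose out of reach is approached as far as the arm can. A call is refused whole if a number of a shift passes 41.7 or a number of a turn 0.125, either way. A call with a gripper value outside its range is refused whole. The fingers move at their own pace and stop on an object; "grip_force" is the grip in N (left out, the last holds). Time passes only in rows, so rows that do not move let the fingers close. It gives the time, the measured TCP pose, the force, the opening and the grip force at its end, in the units of the state.
- ctrl.sense(): the state, without advancing time (a new reading comes with each control period).
- ctrl.grab_frame(name): name is "scene" or "top" or "wrist"; returns the picture (480x640x3 uint8, red, green, blue); there is no depth.
- ctrl.calibration(name): a dict with "fx", "fy", "cx", "cy" (pixels), "world_to_cam" (4x4, takes a point from world to camera coordinates); the wrist camera has in their place "mount" (4x4, takes a point from camera to tool coordinates, whose origin is the TCP and whose axes are the flange's). Camera axes: x right, y down, z forward; pixel columns grow to the right and rows downward; lengths in m; the calibration is good to about 2 mm. A picture is of the moment at which its call begins: read the wrist's pose just before it. calibration takes no time and is no camera call.
- ctrl.hand_in(): hands the job in; it is judged then, once.
Trained networks look in the newest picture that a camera, given by its name, has taken for a name from the list of things; names that differ only in an ending like _2 or _b are one class to them, and where a whole thing is asked for, a point or a joint stands for the part that bears it (a point fixed in the world has none). Each returns a list of dicts, best first, with "p" (0 to 1); they miss things now and then, are a little off and sometimes report something else, mostly with a low value. They report only what shows in the picture. A call takes as long as a camera call. They do not tell look-alikes from the thing itself.
- ctrl.regions_of(camera, name): "region" (480x640 bool, what is visible of it).
- ctrl.mark_of(camera, name): "position" ([x, y, z] in m, in world coordinates, good to about 4 mm: a listed point, or the origin of a listed thing).
The state is a dict: "t": time; "qpos": joint angles; "joint_vel": joint speeds; "joint_efforts": joint torques, N m; "tcp_pos": TCP position; "tool_rot": TCP orientation; "contact_force": force on the tool from outside, world axes, zero at the start; "ft_torque": the same for the moment, N m; "opening": opening from 0.0 (shut) to 1.0 (fully open); "finger_force": force on a finger pad.
Only numpy, scipy, OpenCV 4.12 (cv2) and the standard library are available. Lean on these libraries where they do the work, as an engineer would, in place of code of your own. Each camera call takes 0.05 s, during which the arm holds its last target. There are 200 camera calls.

## Task

Fit the rectangular aluminium tube block into the pocket of the bench shaker: lower it in with its notched corner at the pocket's corner key, without dropping it, until it sits flat on the pocket's floor. Then slide the clip along its track until it stands at the line marked on the deck, so that its tongue holds down the middle of the block's flange, and let go. Leave the round block, the bottle and the jar lid where they are.

Things in the scene. Friction and masses are not known exactly. Their poses are not given: they have to be found in the camera images.
- block: Loose aluminium tube block, 0.3 kg. Foot: a flange 60 (x) by 80 (y) by 14 (z) mm; on it, centred, a body 40 (x) by 64 (y) mm up to z = 42 mm, with 8 dark holes in its top. The flange's +x +y corner is cut out: a notch 10 (x) by 14 (y) mm. Origin: centre of the underside of the 60 by 80 outline. Grip the upper body across x (40 mm).
- shaker: Fixed bench shaker: white case, flat blue deck at z = 75 mm. Its place and yaw vary. Origin: on the table, under the pocket's centre; the case spans x -55 to 75 and y -115 to 75 mm about it. The slot of the clip's track runs along its y, at x = 46 mm.
- pocket (a point): Centre of the pocket's floor, 16 mm below the deck, axes as the shaker's. Pocket 63 (x) by 83 (y) mm, 2 mm chamfer at its mouth: the block has 1.5 mm of play each way. A steel key (9 by 13 mm) fills its +x +y corner, so the block fits one way round only: seated, its axes agree with the pocket's and its flange's top is 2 mm below the deck.
- clip (a joint): Travel of the clip along its track in the shaker's +y, m: 0 at the -y end of the track, 0.110 at the other; 0.085 is at the marked line. It starts at 0 to 0.027, clear of the pocket. It slides with about 2 N of friction and stays where it is left.
- clip_top (a point): Top centre of the clip's upright black grip, 14 by 14 mm, 28 mm tall, its top 36 mm above the deck, a white line across it. It stands on a steel foot 16 (x) by 14 (y) mm, up to 9 mm above the deck. A tongue 14 mm wide (y), 14 mm long, 1 to 6 mm above the deck, reaches from the foot to the shaker's -x, over the pocket's edge.
- mark (a point): Middle of the one white line on the deck beside the track, 14 mm long along the shaker's x, level with the middle of the pocket. The clip is there when its grip has the same shaker y as this point, which is then 19 mm to the +x of the grip's middle.
- round_block: Bystander: round aluminium block, 54 mm across, 40 mm high, 6 dark holes; origin under its centre.
- amber_bottle: Bystander: amber glass jar, 48 mm across, 85 mm high, black cap; origin under its centre.
- jar_lid: Bystander: black ring of a jar lid lying flat, 64 mm across, 14 mm high; origin under its centre.
Things that resemble listed ones, but are neither listed nor needed, are in the scene too. What is shaped like the shaker but brown is not meant.

How it is judged:
By the outcome, as a careful person would: the job done as asked, in the order asked, and still so for the second after the job is handed in, with the robot touching nothing.
It also fails if it takes over 51 s, if anything falls off the work surface, if the arm or the gripper's body presses on something with over 40 N, if the wrist force passes 120 N, or if a joint passes its speed limit or range.

## Working session

There is one attempt and no reset: what is moved stays moved. The work goes in short steps, Python scripts to look and compute and a tool call to move; the robot and the scene stay as the last step left them, time stands still between calls to the robot, and variables do not carry over. Pictures are saved under pics/ and viewed, at most 10 in all, crops included, and the job is handed in when it is done.

Besides the shell and the picture viewer there is one more tool, called as name([rows], argument=value, ...), one row to a line, values as JSON. send_rows: Moves the arm, as the interface text tells. Its arguments: {"type":"object","properties":{"deltas":{"type":"array"},"grip_force":{"type":"number"}},"required":["deltas"]}

```bash
mkdir -p pics; cat > h.py <<'E'
import numpy as np, cv2
from plant import ctrl
def snap(c,fn=None):
    f=np.array(ctrl.grab_frame(c)); 
    if fn: cv2.imwrite('pics/'+fn,f[:,:,::-1])
    return f
def proj(c,P):
    k=ctrl.calibration(c);P=np.atleast_2d(P);T=np.array(k['world_to_cam'])
    q=P@T[:3,:3].T+T[:3,3];return np.c_[k['fx']*q[:,0]/q[:,2]+k['cx'],k['fy']*q[:,1]/q[:,2]+k['cy']]
def ray(c,u,v,z):
    k=ctrl.calibration(c);T=np.array(k['world_to_cam']);R=T[:3,:3];o=-R.T@T[:3,3]
    d=R.T@np.array([(u-k['cx'])/k['fx'],(v-k['cy'])/k['fy'],1]);return o+d*(z-o[2])/d[2]
E
python3 - <<'E'
from h import *
a=snap('top','top1.png');b=snap('scene','scene1.png')
for c in('top','scene'):
  k=ctrl.calibration(c);T=np.array(k['world_to_cam']);print(c,k['fx'],(-T[:3,:3].T@T[:3,3]).round(3))
  for n in('block','shaker','pocket','clip_top','mark','round_block','amber_bottle','jar_lid'):
    print(n,[(np.round(m['position'],3).tolist(),round(m['p'],2),proj(c,m['position']).round().tolist()) for m in ctrl.mark_of(c,n)][:4])
print(ctrl.sense())
E
```

```text
top 495.4927479168195 [0.311 0.053 1.275]
block [([0.434, -0.306, 0.003], 0.57, [[460.0, 306.0]])]
shaker [([0.317, 0.206, 0.0], 0.79, [[257.0, 340.0]]), ([0.535, 0.085, 0.006], 0.6, [[310.0, 258.0]])]
pocket [([0.314, 0.208, 0.057], 0.91, [[253.0, 341.0]]), ([0.534, 0.091, 0.059], 0.81, [[308.0, 254.0]])]
clip_top [([0.349, 0.119, 0.11], 0.58, [[290.0, 328.0]]), ([0.586, 0.033, 0.11], 0.44, [[333.0, 231.0]])]
mark [([0.599, 0.096, 0.074], 0.95, [[307.0, 227.0]]), ([0.383, 0.198, 0.082], 0.9, [[258.0, 312.0]]), ([0.603, -0.283, 0.003], 0.28, [[452.0, 241.0]])]
round_block [([0.6, -0.279, 0.001], 0.85, [[450.0, 242.0]])]
amber_bottle [([0.503, 0.375, -0.0], 0.61, [[199.0, 263.0]])]
jar_lid [([0.74, -0.035, 0.003], 0.48, [[360.0, 186.0]])]
scene 547.9164002764115 [ 1.068 -0.484  0.925]
block [([0.436, -0.307, 0.003], 0.7, [[151.0, 338.0]])]
shaker [([0.535, 0.089, -0.003], 0.76, [[328.0, 257.0]]), ([0.609, -0.286, -0.002], 0.64, [[215.0, 390.0]]), ([0.317, 0.207, 0.0], 0.59, [[298.0, 184.0]]), ([0.739, -0.031, 0.002], 0.47, [[361.0, 346.0]])]
pocket [([0.534, 0.084, 0.06], 0.97, [[327.
[... 515 characters left out ...]
 'qpos': array([-78.52376241,  23.91522748,  -0.59153996,  92.45242013,
         0.27033223,  63.63780833,  -3.03814649]), 'joint_vel': array([-0.01871014, -0.03245999,  0.04773708, -0.0984475 ,  0.01674419,
       -0.05605418, -0.07805498]), 'joint_efforts': array([ 3.69775560e-03, -8.50998116e+01,  6.39294684e-01, -4.26291740e+01,
       -4.89360478e-02,  1.34026082e-02,  5.74996179e-06]), 'tcp_pos': array([0.14964107, 0.60680241, 0.18092569]), 'tool_rot': array([-1.79996058e+02,  2.62532375e-03,  1.66146430e+02]), 'contact_force': array([-0.657122  , -0.13512298, -0.39377687]), 'ft_torque': array([-0.01179065, -0.04692132, -0.02746236]), 'finger_force': 0.0, 'opening': 1.0003866154796688}
```

View pics/top1.png

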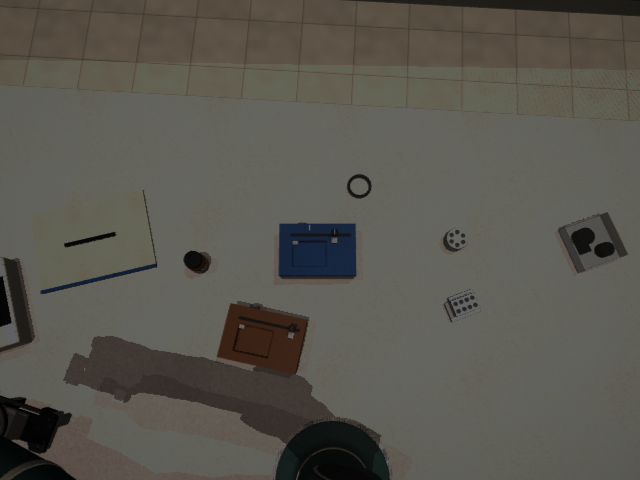

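View pics/scene1.png

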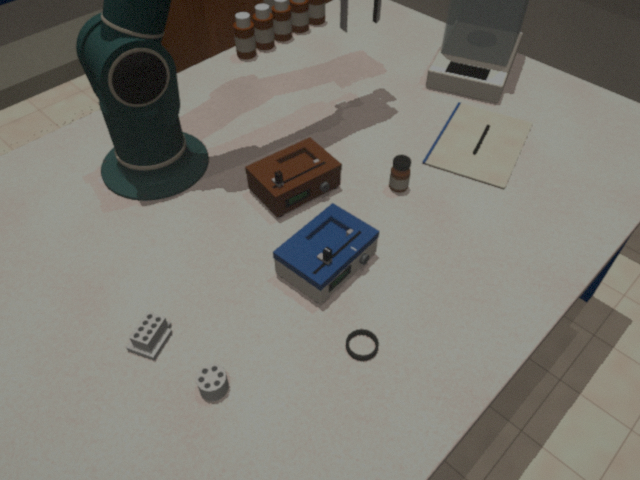

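The blue shaker is at top (317,250), scene (327,245), with its clip at (334,233) and its key at (296,241). The brown look-alike at top (262,338) is not wanted. The rectangular block is at top (463,305). It could be confused with the round block at (455,240) and the grey two-pad device at (592,243). I'll check the choice in a close crop.

```bash
python3 - <<'E'
from h import *
k=ctrl.calibration('wrist');print(k['fx'],k['cx'],k['cy'],np.round(k['mount'],3))
t=cv2.imread('pics/top1.png');s=cv2.imread('pics/scene1.png')
c=lambda im,x,y,w,h:np.clip(cv2.resize(im[y:y+h,x:x+w],(400,300),interpolation=cv2.INTER_CUBIC).astype(float)*1.6,0,255)
cv2.imwrite('pics/crop1.png',np.vstack([np.hstack([c(t,435,285,60,45),c(t,270,215,100,75)]),np.hstack([c(s,115,300,80,60),c(s,260,195,133,100)])]))
E
```

```text
364.5709336060772 316.50673188469574 235.42513493326507 [[-0.001 -0.974 -0.227  0.066]
 [ 1.    -0.    -0.001 -0.   ]
 [ 0.001 -0.227  0.974 -0.203]
 [ 0.     0.     0.     1.   ]][ WARN:0@0.333] global loadsave.cpp:1063 imwrite_ Unsupported depth image for selected encoder is fallbacked to CV_8U.
```

View pics/crop1.png

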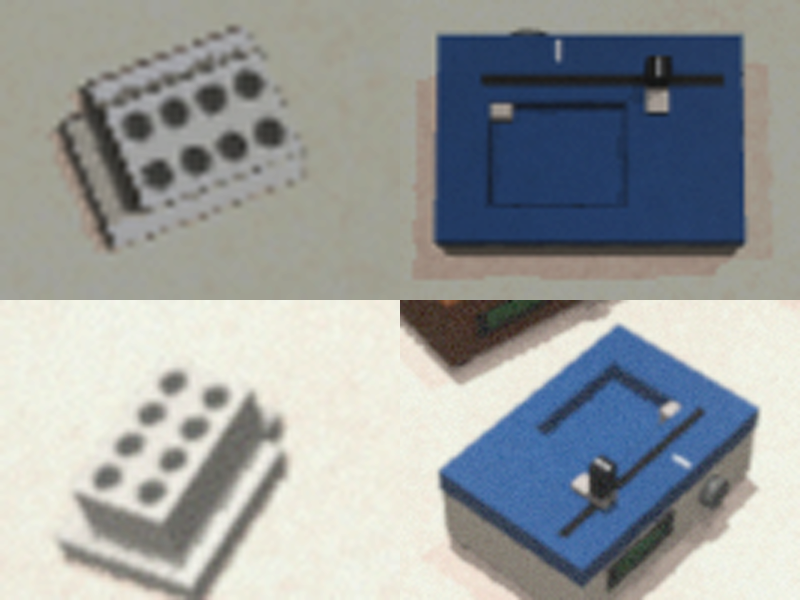

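The crop confirms the choice. The upper-left panel shows the rectangular 8-hole block, with its notch towards +x+y (lower-left panel, right corner at about (270,425)) and a yaw of about +18°. The blue shaker's yaw is about 0, with its key at +x+y. First I'll turn the tool to yaw 90, then fly over the shaker.

send_rows([
  [0,0,0.1208,0,0,-8,94],
  [0,0,0.1208,0,0,-8,94],
  [0,0,0.1208,0,0,-8,94],
  [0,0,0.1208,0,0,-8,94],
  [0,0,0.1208,0,0,-8,94],
  [0,0,0.1208,0,0,-8,94],
  [0,0,0.1208,0,0,-8,94],
  [0,0,0.1208,0,0,-8,94],
  [0,0,0.1208,0,0,-8,94],
  [0,0,0.1208,0,0,-8,94],
  [0,0,0.1208,0,0,-8,94],
])

```text
t: 1.82
tcp_pos: [0.1496, 0.6068, 0.2693]
tool_rot: [180.0, 0.0, 89.7]
contact_force: [0.0, -0.2, 0.4]
opening: 1.003
finger_force: 0.0
```

send_rows([
  [0,0,0,-28,21,0,94],
  [0,0,0,-28,21,0,94],
  [0,0,0,-28,21,0,94],
  [0,0,0,-28,21,0,94],
  [0,0,0,-28,21,0,94],
  [0,0,0,-28,21,0,94],
  [0,0,0,-28,21,0,94],
  [0,0,0,-28,21,0,94],
  [0,0,0,-28,21,0,94],
  [0,0,0,-28,21,0,94],
  [0,0,0,-28,21,0,94],
  [0,0,0,-28,21,0,94],
  [0,0,0,-28,21,0,94],
  [0,0,0,-28,21,0,94],
  [0,0,0,-28,21,0,94],
  [0,0,0,-28,21,0,94],
  [0,0,0,-28,21,0,94],
  [0,0,0,0,0,0,94],
  [0,0,0,0,0,0,94],
])

```text
t: 3.4
tcp_pos: [0.5074, 0.1292, 0.2689]
tool_rot: [180.0, 0.0, 89.8]
contact_force: [0.1, 1.0, -0.2]
opening: 1.001
finger_force: 0.0
```

```bash
cat >> h.py <<'E'
from scipy.spatial.transform import Rotation as Ro
def tool():
    s=ctrl.sense();T=np.eye(4);T[:3,:3]=Ro.from_euler('xyz',s['tool_rot'],degrees=True).as_matrix();T[:3,3]=s['tcp_pos'];return T
def wproj(T,P):
    k=ctrl.calibration('wrist');M=np.linalg.inv(T@np.array(k['mount']));P=np.atleast_2d(P);q=P@M[:3,:3].T+M[:3,3]
    return np.c_[k['fx']*q[:,0]/q[:,2]+k['cx'],k['fy']*q[:,1]/q[:,2]+k['cy']]
def wray(T,uv,z):
    k=ctrl.calibration('wrist');M=T@np.array(k['mount']);uv=np.atleast_2d(uv)
    d=np.c_[(uv[:,0]-k['cx'])/k['fx'],(uv[:,1]-k['cy'])/k['fy'],np.ones(len(uv))]@M[:3,:3].T
    return M[:3,3]+d*((z-M[2,3])/d[:,2])[:,None]
E
python3 - <<'E'
from h import *
T=tool();f=snap('wrist','w1.png');np.save('w1T.npy',T)
for n in('shaker','pocket','clip_top','mark'):
    print(n,[(np.round(m['position'],3).tolist(),round(m['p'],2),wproj(T,m['position']).round().tolist()) for m in ctrl.mark_of('wrist',n)][:4])
E
```

```text
shaker [([0.537, 0.09, -0.001], 0.84, [[340.0, 230.0]]), ([0.318, 0.208, 0.0], 0.81, [[166.0, 139.0]]), ([0.538, 0.089, 0.063], 0.17, [[344.0, 243.0]])]
pocket [([0.537, 0.09, 0.062], 0.95, [[343.0, 242.0]]), ([0.315, 0.207, 0.056], 0.68, [[142.0, 139.0]])]
clip_top [([0.585, 0.028, 0.112], 0.89, [[390.0, 309.0]])]
mark [([0.382, 0.2, 0.076], 0.97, [[198.0, 145.0]]), ([0.601, 0.09, 0.072], 0.87, [[400.0, 244.0]])]
```

View pics/w1.png

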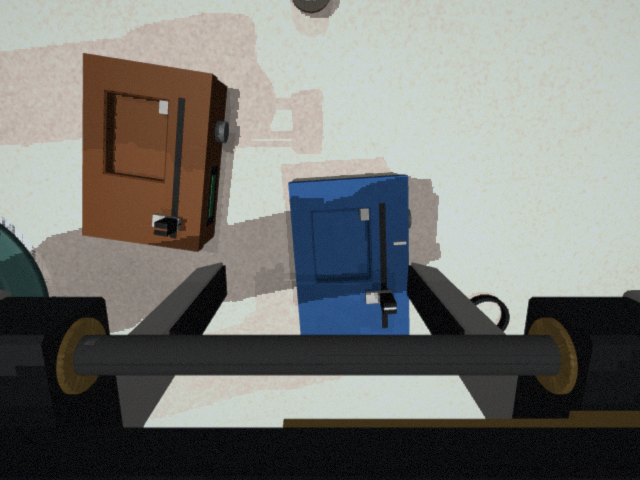

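The wrist view shows the blue deck with corners at (290,183) and (406,175), the pocket around (342,243), the key at (364,214), the mark at (400,243) and the clip at (388,303). The brown shaker is at the left. Next I'll fit the deck rectangle in the wrist and top pictures, and fit the block in the top picture.

```bash
python3 - <<'E'
from h import *
from scipy.optimize import least_squares
T=np.load('w1T.npy')
def fit(fn,conv,ymax):
    im=cv2.imread('pics/'+fn).astype(int);B,G,R=im[...,0],im[...,1],im[...,2]
    m=((B>R*2)&(B>G*1.4)&(B>70)).astype(np.uint8);m[ymax:]=0
    n,l,s,_=cv2.connectedComponentsWithStats(m);i=1+s[1:,4].argmax();print(fn,s[i])
    m=cv2.morphologyEx((l==i).astype(np.uint8),cv2.MORPH_CLOSE,np.ones((9,9)))
    c=cv2.findContours(m,cv2.RETR_EXTERNAL,cv2.CHAIN_APPROX_NONE)[0];c=max(c,key=len)[:,0]
    c=c[c[:,1]<ymax-3];W=conv(c)[:,:2]
    def res(p):
        ca,sa=np.cos(p[2]),np.sin(p[2]);d=W-p[:2];x=d[:,0]*ca+d[:,1]*sa-.010;y=-d[:,0]*sa+d[:,1]*ca+.020
        return np.maximum(abs(x)-.065,abs(y)-.095)
    r=least_squares(res,[.536,.09,0],loss='soft_l1',f_scale=.002,x_scale=.01)
    print(r.x[:2].round(4),np.degrees(r.x[2]).round(2),np.median(abs(r.fun)).round(4))
fit('w1.png',lambda c:wray(T,c,.075),300)
fit('top1.png',lambda c:np.array([ray('top',u,v,.075) for u,v in c]),480)
E
```

```text
w1.png [  289   175   120   125 12086]
[0.5337 0.0888] 1.99 0.0012Traceback (most recent call last):
  File "<stdin>", line 17, in <module>
  File "<stdin>", line 7, in fit
ValueError: attempt to get argmax of an empty sequence
```

send_rows([
  [0,0,-0.1,-40,-4,0,94],
  [0,0,-0.1,-40,-8,0,94],
  [0,0,-0.1,-40,-12,0,94],
  [0,0,0,-40,-12,0,94],
  [0,0,0,-40,-12,0,94],
  [0,0,0,-40,-12,0,94],
  [0,0,0,-40,-12,0,94],
  [0,0,0,-40,-12,0,94],
  [0,0,0,-40,-12,0,94],
  [0,0,0,-10,-3,0,94],
  [0,0,0,0,0,0,94],
  [0,0,0,0,0,0,94],
])

```text
t: 4.65
tcp_pos: [0.4973, -0.2511, 0.2688]
tool_rot: [-180.0, -0.0, 107.2]
contact_force: [-0.4, 0.3, 0.2]
opening: 1.001
finger_force: 0.0
```

```bash
python3 - <<'E'
from h import *
T=tool();f=snap('wrist','w2.png');np.save('w2T.npy',T)
for n in('block','round_block'):
    print(n,[(np.round(m['position'],3).tolist(),round(m['p'],2),wproj(T,m['position']).round().tolist()) for m in ctrl.mark_of('wrist',n)][:4])
r=ctrl.regions_of('wrist','block')
for q in r[:2]:
    m=np.array(q['region']);ys,xs=np.nonzero(m);print(q['p'],xs.min(),xs.max(),ys.min(),ys.max())
x,y=int(np.mean(xs)),int(np.mean(ys)) if 0 else 0
m=np.array(r[0]['region']);ys,xs=np.nonzero(m);x=int(xs.mean());y=int(ys.mean());x0=max(0,x-80);y0=max(0,y-60);print(x0,y0)
cv2.imwrite('pics/w2c.png',cv2.resize(f[y0:y0+120,x0:x0+160,::-1],(800,600),interpolation=cv2.INTER_CUBIC))
E
```

```text
block [([0.436, -0.308, 0.002], 0.96, [[260.0, 230.0]])]
round_block [([0.605, -0.286, 0.003], 0.84, [[387.0, 250.0]])]
0.85 232 287 196 261
0.73 534 593 59 115
179 168
```

View pics/w2c.png

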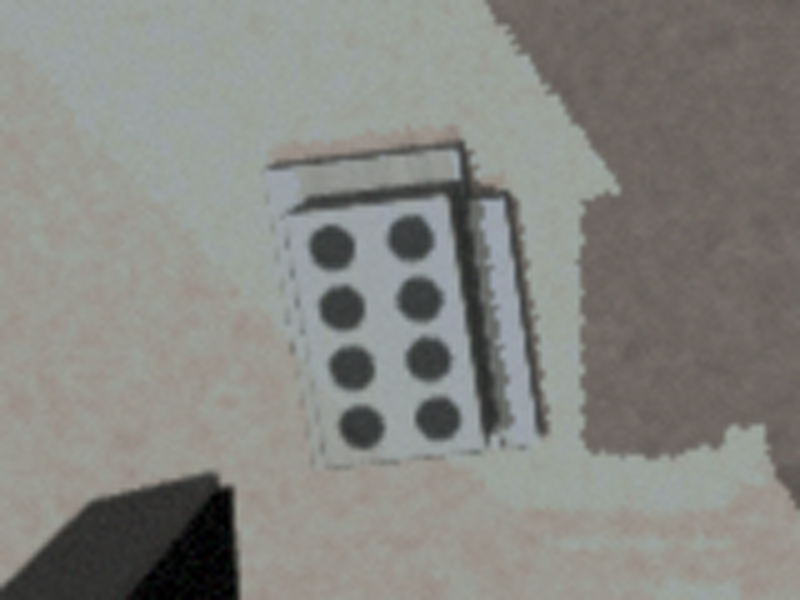

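The block's notch shows at upper right (470,170), which is +x+y, so the block needs only a small turn. I'll fit its yaw and centre from the eight holes, at z = 42 mm.

```bash
python3 - <<'E'
from h import *
T=np.load('w2T.npy');g=np.array([[332,247],[411,238],[342,307],[419,298],[352,368],[428,359],[361,427],[438,418]])/5+[179,168]-.4
W=wray(T,g,.042)[:,:2];c=W.mean(0)
dy=(W[0]+W[1]-W[6]-W[7])/2;dx=(W[1::2]-W[::2]).mean(0)
print(c.round(4),'yaw from y',np.degrees(np.arctan2(-dy[0],dy[1])),'x',np.degrees(np.arctan2(dx[1],dx[0])),np.hypot(*dy)/3,np.hypot(*dx))
print(T[:3,3],(T[:3,:3].T@(np.r_[c,.04]-T[:3,3])*1000).round(1))
im=cv2.imread('pics/top1.png').astype(int);print(im[250,345],im[250,300])
E
```

```text
[ 0.4359 -0.3054] yaw from y 23.62770219565625 x 23.940466053605544 0.015007913445505927 0.018931160974793998
[ 0.49729794 -0.25108724  0.26878627] [-33.8 -74.6 228.8]
[63 38 24] [61 36 21]
```

send_rows([
  [0,0,0,-11.3,-24.9,0,94],
  [0,0,0,-11.3,-24.9,0,94],
  [0,0,0,-11.2,-24.8,0,94],
  [0,0,-0.058,0,0,20,94],
  [0,0,-0.058,0,0,30,94],
  [0,0,0,0,0,30,94],
  [0,0,0,0,0,30,94],
  [0,0,0,0,0,30,94],
  [0,0,0,0,0,10,94],
  [0,0,0,0,0,0,94],
  [0,0,0,0,0,0,94],
])

```text
t: 5.77
tcp_pos: [0.4364, -0.3058, 0.12]
tool_rot: [180.0, 0.0, 113.9]
contact_force: [0.2, 0.4, 0.2]
opening: 1.004
finger_force: 0.0
```

```bash
python3 - <<'E'
from h import *
T=tool();f=snap('wrist','w3.png');np.save('w3T.npy',T)
print(ctrl.sense()['tool_rot'],T[:3,3]);
print([(np.round(m['position'],4).tolist(),round(m['p'],2)) for m in ctrl.mark_of('wrist','block')][:2])
E
```

```text
[1.79936735e+02 7.56014002e-02 1.13857687e+02] [ 0.43638931 -0.30579906  0.11998284]
[([0.4379, -0.3078, 0.0001], 0.6)]
```

View pics/w3.png

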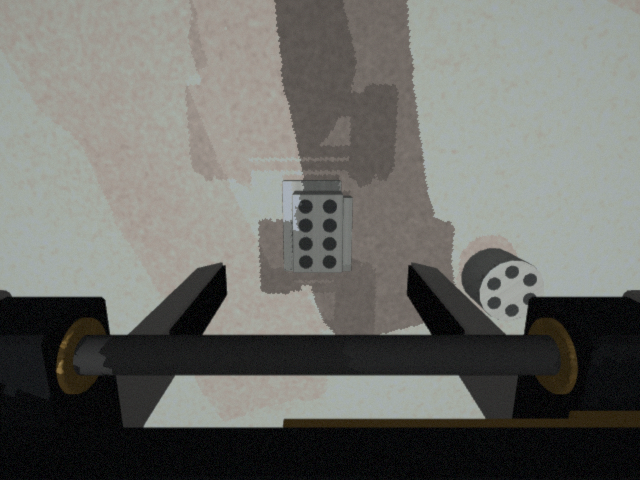

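The block is square to the fingers, with its holes centred at about (318,234). The notch is at upper right. I'll compute the residual offset.

```bash
python3 - <<'E'
from h import *
T=np.load('w3T.npy');im=cv2.imread('pics/w3.png',0)[195:272,296:340]
n,l,s,c=cv2.connectedComponentsWithStats((im<90).astype(np.uint8))
h=[c[i]+[296,195] for i in range(1,n) if 60<s[i,4]<260];print(len(h))
W=wray(T,np.array(h),.042);p=T[:3,:3].T@(np.r_[W.mean(0)]-T[:3,3])*1000;print(p.round(1),W.mean(0).round(4))
L=(W-T[:3,3])@T[:3,:3];print(L.round(4)*1000)
E
```

```text
8
[ 0.5 -0.3 78. ] [ 0.4359 -0.3055  0.042 ]
[[ 23.   -9.7  78. ]
 [ 23.    9.2  78. ]
 [  8.   -9.7  78. ]
 [  7.9   9.2  78. ]
 [ -6.9  -9.8  78. ]
 [ -7.1   9.1  78. ]
 [-21.9  -9.8  78. ]
 [-22.    9.2  78. ]]
```

send_rows([
  [0,0,0,0.5,0,25,94],
  [0,0,0,0,0,30,94],
  [0,0,0,0,0,25,94],
  [0,0,0,0,0,14,94],
  [0,0,0,0,0,8,94],
  [0,0,0,0,0,0,94],
  [0,0,0,0,0,0,34],
  [0,0,0,0,0,0,34],
  [0,0,0,0,0,0,34],
  [0,0,0,0,0,0,34],
  [0,0,0,0,0,0,34],
  [0,0,0,0,0,0,34],
  [0,0,0,0,0,0,34],
  [0,0,0,0,0,0,34],
], grip_force=30)

```text
t: 7.03
tcp_pos: [0.4357, -0.3054, 0.0171]
tool_rot: [-180.0, 0.0, 113.8]
contact_force: [-0.3, 0.2, 0.5]
opening: 0.466
finger_force: 0.0
```

send_rows([
  [0,0,0,0,0,0,34],
  [0,0,0,0,0,0,34],
  [0,0,0,0,0,0,34],
  [0,0,0,0,0,0,34],
  [0,0,0,0,0,0,34],
  [0,0,0,0,0,0,34],
])

```text
t: 7.53
tcp_pos: [0.4364, -0.3057, 0.0177]
tool_rot: [179.9, 0.0, 113.8]
contact_force: [-0.4, 2.6, 14.6]
opening: 0.362
finger_force: 7.2
```

```bash
python3 - <<'E'
from h import *
f=snap('wrist','w4.png');s=ctrl.sense();print({k:np.round(s[k],2) for k in('tcp_pos','contact_force','ft_torque','opening','finger_force')})
E
```

```text
{'tcp_pos': array([ 0.44, -0.31,  0.02]), 'contact_force': array([-0.81,  2.2 , 14.07]), 'ft_torque': array([ 0.52,  0.24, -0.09]), 'opening': np.float64(0.36), 'finger_force': np.float64(7.16)}
```

View pics/w4.png

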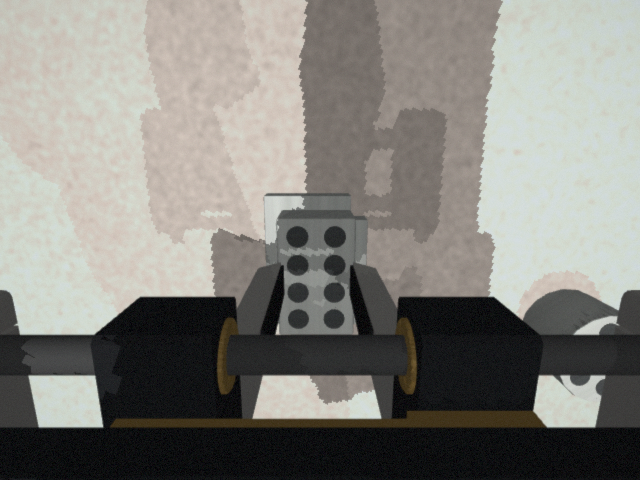

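The fingers are on the body, and the holes at (297–335, 237–319) are centred between the pads. There is 14 N upward on the tool, so the tips probably rest on the flange. I'll rise slightly and read again.

send_rows([
  [0,0,0,0,0,-1,34],
  [0,0,0,0,0,-1,34],
  [0,0,0,0,0,0,34],
  [0,0,0,0,0,0,34],
])

```text
t: 7.92
tcp_pos: [0.4357, -0.3054, 0.0189]
tool_rot: [-180.0, -0.0, 113.8]
contact_force: [-0.4, 0.2, 0.2]
opening: 0.363
finger_force: 0.0
```

send_rows([
  [0,0,0,0,0,0,10],
  [0,0,0,0,0,0,10],
  [0,0,0,0,0,0,10],
  [0,0,0,0,0,0,10],
])

```text
t: 8.25
tcp_pos: [0.4357, -0.3054, 0.019]
tool_rot: [-180.0, 0.0, 113.8]
contact_force: [-0.2, 0.2, -0.4]
opening: 0.125
finger_force: 0.0
```

The fingers closed past 40 mm without touching anything, so I'll stop and look.

```bash
python3 - <<'E'
from h import *
f=snap('wrist','w5.png');g=snap('scene','s5.png');s=ctrl.sense();print(s['t'],s['opening'])
c=cv2.resize(g[260:420,90:303,::-1],(640,480),interpolation=cv2.INTER_CUBIC)
cv2.imwrite('pics/c5.png',cv2.resize(np.hstack([f[:,:,::-1],c]),(800,300)))
E
```

```text
8.35 0.10673447516016062
```

View pics/c5.png

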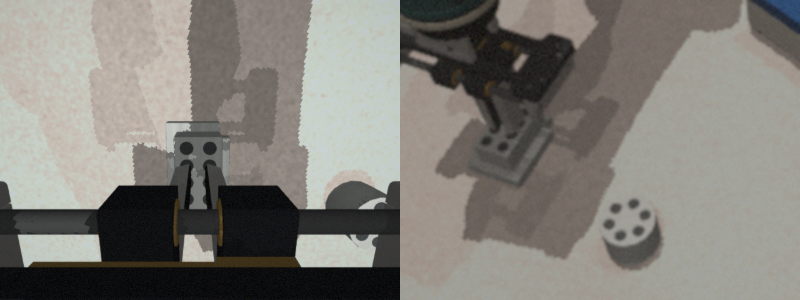

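The fingers are closing on top of the block, with tips at left panel (190,165). In the earlier pictures the tip corners project to tool z of about −24 mm, and contact agrees: TCP 0.018 against a block top of 0.042. So the real tips lie about 24 mm behind the reported TCP. I'll raise, open and re-measure the block.

send_rows([
  [0,0,0,0,0,-15,70],
  [0,0,0,0,0,-20,70],
  [0,0,0,0,0,-20,70],
  [0,0,0,0,0,-20,70],
  [0,0,0,0,0,-20,70],
  [0,0,0,0,0,-5,70],
  [0,0,0,0,0,0,70],
  [0,0,0,0,0,0,70],
  [0,0,0,0,0,0,70],
  [0,0,0,0,0,0,70],
])

```text
t: 9.18
tcp_pos: [0.4353, -0.3052, 0.1181]
tool_rot: [-179.9, -0.1, 113.8]
contact_force: [0.3, -0.0, 0.6]
opening: 0.741
finger_force: 0.0
```

```bash
python3 - <<'E'
from h import *
T=tool();f=snap('wrist','w6.png');s=ctrl.sense();print(s['opening'],T[:3,3],ctrl.tcp_to_grasp)
im=cv2.imread('pics/w6.png',0)[190:275,290:345]
n,l,s,c=cv2.connectedComponentsWithStats((im<90).astype(np.uint8))
h=[c[i]+[290,190] for i in range(1,n) if 60<s[i,4]<260];print(len(h))
W=wray(T,np.array(h),.042);print(((W-T[:3,3])@T[:3,:3]*1000).round(1))
E
```

```text
0.7406923560919914 [ 0.43526948 -0.30517169  0.11807217] -0.0188
9
[[ 32.9   0.8  76.1]
 [ 21.7  -9.7  76.1]
 [ 21.9   9.1  76.1]
 [  6.9  -9.9  76.1]
 [  7.    9.1  76.1]
 [ -8.2  -9.9  76.1]
 [ -8.1   9.   76.1]
 [-23.2  -9.9  76.1]
 [-23.2   9.1  76. ]]
```

send_rows([
  [0,0,0,-0.6,-0.4,25,70],
  [0,0,0,0,0,30,70],
  [0,0,0,0,0,25,70],
  [0,0,0,0,0,12,70],
  [0,0,0,0,0,8,70],
  [0,0,0,0,0,8,70],
  [0,0,0,0,0,4,70],
  [0,0,0,0,0,4,70],
  [0,0,0,0,0,4,70],
  [0,0,0,0,0,2,70],
  [0,0,0,0,0,0,70],
  [0,0,0,0,0,0,70],
])

```text
t: 10.23
tcp_pos: [0.4358, -0.3062, -0.0027]
tool_rot: [180.0, 0.0, 113.8]
contact_force: [0.3, 1.0, -0.5]
opening: 0.747
finger_force: 0.0
```

send_rows([
  [0,0,0,0,0,1.5,30],
  [0,0,0,0,0,0,30],
  [0,0,0,0,0,0,30],
  [0,0,0,0,0,0,30],
  [0,0,0,0,0,0,30],
  [0,0,0,0,0,0,30],
  [0,0,0,0,0,0,30],
  [0,0,0,0,0,0,30],
  [0,0,0,0,0,0,30],
])

```text
t: 10.98
tcp_pos: [0.4357, -0.3062, -0.0044]
tool_rot: [180.0, 0.0, 113.8]
contact_force: [0.1, 0.3, 2.4]
opening: 0.425
finger_force: 30.0
```

Gripped at 40 mm with 30 N. Next: lift, turn to yaw ~91.8, and move to just short of the shaker for a fresh look.

send_rows([
  [0,0,0,0,0,-10,30],
  [0,0,0,0,0,-30,30],
  [0,0,0,0,0,-36,30],
  [0,0,0,0,0,-36,30],
  [0,0,0,0,0,-36,30],
  [0,0,0,0,0,-36,30],
  [0,0,0,0,0,-31,30],
])

```text
t: 11.57
tcp_pos: [0.4349, -0.3063, 0.2132]
tool_rot: [180.0, 0.0, 113.8]
contact_force: [0.7, 0.1, -3.3]
opening: 0.423
finger_force: 30.0
```

send_rows([
  [0,0,0.064,0,0,0,30],
  [0,0,0.064,0,0,0,30],
  [0,0,0.064,0,0,0,30],
  [0,0,0.064,0,0,0,30],
  [0,0,0.064,0,0,0,30],
  [0,0,0.064,0,0,0,30],
  [0,0,0,15,6,0,30],
  [0,0,0,30,12,0,30],
  [0,0,0,32,13,0,30],
  [0,0,0,32,13,0,30],
  [0,0,0,32,13,0,30],
  [0,0,0,32,13,0,30],
  [0,0,0,32,13,0,30],
  [0,0,0,28,12,0,30],
  [0,0,0,20,8,0,30],
  [0,0,0,0,0,0,30],
  [0,0,0,0,0,0,30],
  [0,0,0,0,0,0,30],
])

```text
t: 13.07
tcp_pos: [0.5299, -0.0509, 0.2107]
tool_rot: [-180.0, 0.0, 91.8]
contact_force: [0.1, 0.4, -3.0]
opening: 0.421
finger_force: 30.0
```

```bash
python3 - <<'E'
from h import *
T=tool();f=snap('wrist','w7.png');np.save('w7T.npy',T);print(T[:3,3],ctrl.sense()['tool_rot'])
for n in('pocket','clip_top','mark'):
    print(n,[(np.round(m['position'],4).tolist(),round(m['p'],2)) for m in ctrl.mark_of('wrist',n)][:3])
print(ctrl.sense()['t'])
E
```

```text
[ 0.52993123 -0.05086379  0.21069102] [-1.79994610e+02  1.34428012e-02  9.17388942e+01]
pocket [([0.5379, 0.088, 0.0615], 0.64)]
clip_top [([0.5879, 0.0303, 0.1099], 0.92)]
mark [([0.5985, 0.0951, 0.0705], 0.61)]
13.2667
```

View pics/w7.png

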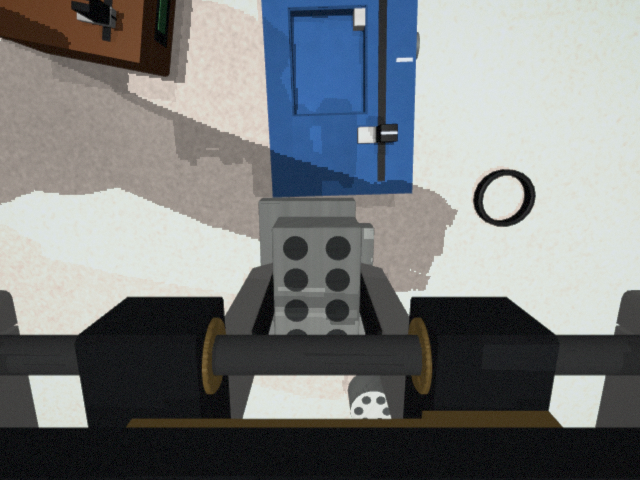

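The picture shows the deck's front edge from (273,196) to (412,192), the pocket mouth with corners at about (290,9), (367,8), (366,112) and (292,115), the clip grip at (388,133) and the mark at (404,60). The held block's holes span (295–338, 248–310). I'll fit the deck, pocket and held block from this same picture.

```bash
cat > fit.py <<'E'
from h import *
from scipy.optimize import least_squares
T=np.load('w7T.npy')
im=cv2.imread('pics/w7.png');hsv=cv2.cvtColor(im,cv2.COLOR_BGR2HSV)
m=((abs(hsv[...,0].astype(int)-108)<10)&(hsv[...,1]>140)).astype(np.uint8);m[:,:240]=0;m[230:]=0
m=cv2.morphologyEx(m,cv2.MORPH_CLOSE,np.ones((9,9)));m=cv2.morphologyEx(m,cv2.MORPH_OPEN,np.ones((5,5)))
c=max(cv2.findContours(m,cv2.RETR_EXTERNAL,cv2.CHAIN_APPROX_NONE)[0],key=len)[:,0];c=c[(c[:,1]>6)]
W=wray(T,c,.075)[:,:2]
def res(p):
    ca,sa=np.cos(p[2]),np.sin(p[2]);d=W-p[:2];x=d[:,0]*ca+d[:,1]*sa-.010;y=-d[:,0]*sa+d[:,1]*ca+.020
    return np.maximum(abs(x)-.065,abs(y)-.095)
r=least_squares(res,[.536,.09,0.03],loss='soft_l1',f_scale=.001,x_scale=.01);p=r.x
print('deck',p[:2].round(4),np.degrees(p[2]).round(2),np.median(abs(r.fun)).round(5),len(c))
for side in range(1): pass
ca,sa=np.cos(p[2]),np.sin(p[2]);loc=lambda P:np.c_[(P[:,0]-p[0])*ca+(P[:,1]-p[1])*sa,-(P[:,0]-p[0])*sa+(P[:,1]-p[1])*ca]
print('deck contour extents x',[np.round(np.median(v),4) for v in (loc(W)[loc(W)[:,0]<-.045,0],loc(W)[loc(W)[:,0]>.065,0],loc(W)[loc(W)[:,1]<-.105,1])])
print('pocket mouth',(loc(wray(T,[[290,9],[367,8],[366,112],[292,115]],.075))*1000).round(1).tolist())
print('mark',(loc(wray(T,[[404,60]],.075))*1000).round(1),'clip',(loc(wray(T,[[388,133]],.111))*1000).round(1))
g=cv2.cvtColor(im,cv2.COLOR_BGR2GRAY)[225:330,275:360]
n,l,s,cc=cv2.connectedComponentsWithStats((g<85).astype(np.uint8))
h=np.array([cc[i]+[275,225] for i in range(1,n) if 200<s[i,4]<900 and s[i,1]+s[i,3]<105]);print(h.round(1).tolist())
H=wray(T,h,T[2,3]+.0464);print('holes tool',((H-T[:3,3])@T[:3,:3]*1000).round(1).tolist())
E
python3 fit.py
```

```text
deck [0.5351 0.0898] 3.33 0.00109 511
deck contour extents x [np.float64(-0.0538), np.float64(0.0737), np.float64(-0.1149)]
pocket mouth [[-31.3, 40.1], [32.9, 39.1], [32.4, -43.4], [-33.2, -44.1]]
mark [[64.8 -1.8]] clip [[ 45.3 -63.3]]
[[295.0, 247.7], [337.6, 247.7], [295.5, 279.4], [337.1, 279.5], [295.9, 309.8], [336.8, 310.1]]
holes tool [[22.8, -10.3, -46.4], [22.8, 8.7, -46.4], [7.8, -10.3, -46.4], [7.8, 8.7, -46.4], [-7.1, -10.3, -46.4], [-7.3, 8.7, -46.4]]
```

```bash
cat >> fit.py <<'E'
print('----')
def ln(P,name,perp=False):
    P=np.array(P);a,b=(P[:,1],P[:,0]) if not perp else (P[:,0],P[:,1])
    k=np.polyfit(a,b,1);
    for _ in range(3):
        e=b-np.polyval(k,a);ok=abs(e)<max(.0008,1.5*np.std(e));k=np.polyfit(a[ok],b[ok],1)
    y=np.degrees(np.arctan(k[0]))*(1 if perp else -1);print(name,'yaw',round(y,2),'rms',np.std((b-np.polyval(k,a))[ok]).round(5),'at ref',round(np.polyval(k,.535 if perp else .09),4),len(P));return k
raw=((abs(hsv[...,0].astype(int)-108)<10)&(hsv[...,1]>140))
L=[];R=[];S=[]
G=cv2.cvtColor(im,cv2.COLOR_BGR2GRAY)
for v in range(5,188):
    x=np.nonzero(m[v])[0];L.append([x.min()-.5,v]);R.append([x.max()+.5,v])
    if v<110 and not 50<v<70: 
        w=np.arange(374,394);q=255-G[v,w].astype(float);q-=np.median(q);q[q<25]=0
        if q.sum()>0:S.append([(q*w).sum()/q.sum(),v])
for n,P in(('left',L),('right',R),('slot',S)):ln(wray(T,P,.075)[:,:2],n)
F=[[u,np.nonzero(m[:,u])[0].max()+.5] for u in range(278,408)]
ln(wray(T,F,.075)[:,:2],'front',True)
wm=(G[50:72,392:416]>170);ys,xs=np.nonzero(wm);print('mark px',xs.min()+392,xs.max()+392,xs.mean()+392,ys.mean()+50,wray(T,[[xs.mean()+392,ys.mean()+50]],.075).round(4))
# pocket edges: print profiles
np.set_printoptions(linewidth=200)
print('row60 u284-300',hsv[60,284:300,2],'u358-374',hsv[60,358:374,2]);print('row95',hsv[95,284:300,2],hsv[95,358:374,2])
print('col310 v0-20',hsv[0:20,310,2],'v106-122',hsv[106:122,310,2]);print('col345',hsv[0:20,345,2],hsv[106:122,345,2])
E
python3 fit.py|sed -n '/----/,$p'
```

```text
----
left yaw 3.47 rms 0.00027 at ref 0.4807 183
right yaw 3.44 rms 0.00026 at ref 0.6093 183
slot yaw 3.39 rms 0.00016 at ref 0.581 86
front yaw 3.3 rms 0.00026 at ref -0.0259 130
mark px 396 412 403.8474576271186 59.37288135593221 [[0.5997 0.0922 0.075 ]]
row60 u284-300 [144 144 144 148 161 156 127 117  78  91 104 115 166 170 168 170] u358-374 [163 148 145 146 138  87  67 108 125 140 158 159 160 159 163 161]
row95 [146 149 147 149 151 165 169 149 131 104  86 104 108 118 168 178] [168 168 168 150 132  84  66 108 128 144 160 164 162 163 161 161]
col310 v0-20 [157 160 155 160 159 156 136 124 118 111  63  53  51  52  51  56  99 145 147 149] v106-122 [179 181 179 178 176 161 159 151 123 129 150 154 154 154 157 153]
col345 [159 158 158 159 153 136 121 123 117  61  47  46  52  55  60 100 146 150 148 149] [150 153 150 149 151 148 138 126 125 149 150 150 149 149 150 150]
```

Every edge gives yaw 3.4°. The slot, mark, deck edges and pocket mouth put the pocket centre at (0.535, 0.0887). The held block appears at tool (0.3, −0.8) mm, so the TCP target is (0.5358, 0.0884).

send_rows([
  [0,0,-0.029,0,0,0,30],
  [0,0,0,20,2,0,30],
  [0,0,0,30,3,0,30],
  [0,0,0,35,3.5,0,30],
  [0,0,0,30,3,0,30],
  [0,0,0,23.7,2.7,0,30],
  [0,0,0,0,0,20,30],
  [0,0,0,0,0,30,30],
  [0,0,0,0,0,30,30],
  [0,0,0,0,0,25,30],
  [0,0,0,0,0,15,30],
  [0,0,0,0,0,7,30],
  [0,0,0,0,0,0,30],
  [0,0,0,0,0,0,30],
])

```text
t: 14.43
tcp_pos: [0.5366, 0.0889, 0.0841]
tool_rot: [180.0, 0.0, 93.5]
contact_force: [0.7, 0.3, -3.1]
opening: 0.424
finger_force: 30.0
```

```bash
python3 - <<'E'
from h import *
T=tool();f=snap('wrist','w8.png');g=snap('scene','s8.png');np.save('w8T.npy',T);print(T[:3,3],ctrl.sense()['tool_rot'],ctrl.sense()['t'])
a=cv2.resize(f[90:290,220:440,::-1],(440,400),interpolation=cv2.INTER_CUBIC);b=cv2.resize(g[190:300,260:393,::-1],(484,400),interpolation=cv2.INTER_CUBIC)
cv2.imwrite('pics/c8.png',cv2.resize(np.hstack([a,b]),(800,346)))
E
```

```text
[0.53661631 0.08892874 0.08414976] [ 1.79906236e+02 -2.41903495e-02  9.34789837e+01] 14.5333
```

View pics/c8.png

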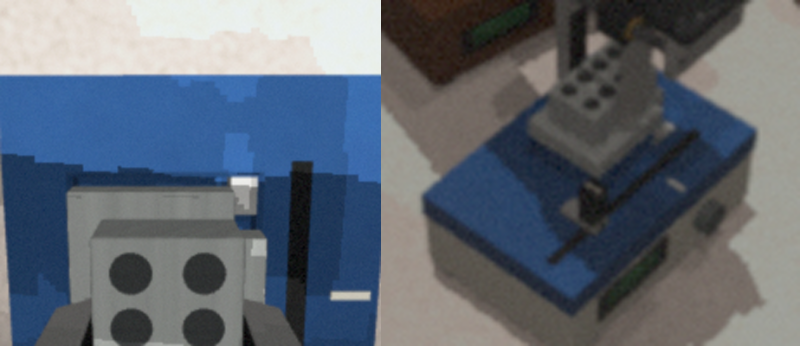

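The block sits over the pocket with its notch beside the key, at crop (244,195), and the right panel agrees. I'll check the offset numerically from the mark and slot in this picture before lowering.

```bash
python3 - <<'E'
from h import *
T=np.load('w8T.npy');im=cv2.imread('pics/w8.png');G=cv2.cvtColor(im,cv2.COLOR_BGR2GRAY)
w=(G[252:270,405:440]>140);ys,xs=np.nonzero(w);print(xs.min(),xs.max(),ys.min(),ys.max())
uv=[xs.mean()+405,ys.mean()+252];M=wray(T,[uv],.075);S=[]
for v in range(195,250):
    u=np.arange(380,408);q=(G[v,u]<28);
    if q.sum()>5:S.append([u[q].mean(),v])
S=np.array(S);P=wray(T,S,.075)
L=lambda P:((P-T[:3,3])@T[:3,:3]*1000)
print('mark tool',L(M).round(1),'slot tool',L(P)[::12].round(1))
h=np.array([[220+131/1.7316,90+273/1.7316],[220+204/1.7316,90+273/1.7316],[220+131/1.7316,90+327/1.7316],[220+204/1.7316,90+327/1.7316]])
print('holes',L(wray(T,h,T[2,3]+.0464)).round(1))
a=wray(T,[[0,0]],.075);hsv=cv2.cvtColor(im,cv2.COLOR_BGR2HSV)
k=(G[185:215,340:372]>140);ys,xs=np.nonzero(k);print('key px',xs.min()+340,xs.max()+340,ys.min()+185,ys.max()+185)
E
```

```text
6 34 1 17
mark tool [[-0.5 65.3  9.2]] slot tool [[39.6 44.2  9.2]
 [32.6 44.3  9.2]
 [25.4 44.3  9.2]
 [18.1 44.6  9.2]
 [10.7 44.1  9.2]]
holes [[ 22.8 -10.  -46.4]
 [ 22.8   8.8 -46.4]
 [  8.1 -10.2 -46.4]
 [  8.1   9.  -46.4]]
key px 353 368 192 210
```

```bash
python3 - <<'E'
from h import *
T=np.load('w8T.npy');im=cv2.imread('pics/w8.png');G=cv2.cvtColor(im,cv2.COLOR_BGR2GRAY);hsv=cv2.cvtColor(im,cv2.COLOR_BGR2HSV)
L=lambda uv:((wray(T,uv,.075)-T[:3,3])@T[:3,:3]*1000).round(1)
n,l,s,c=cv2.connectedComponentsWithStats((G[250:275,400:436]>120).astype(np.uint8));print(s[1:].tolist())
for i in range(1,n):
    if s[i,4]>40:print('mark?',s[i],L([c[i]+[400,250]]))
m=((abs(hsv[...,0].astype(int)-108)<12)&(hsv[...,1]>120)).astype(np.uint8);m[:,:190]=0;m=cv2.morphologyEx(m,cv2.MORPH_CLOSE,np.ones((5,5)))
for v in (140,155,170,180):
    x=np.nonzero(m[v,190:500])[0]+190;print('v',v,L([[x.min()-.5,v],[x.max()+.5,v]]).tolist())
for u in(260,300,340,400):
    y=np.nonzero(m[60:200,u])[0]+60;print('u',u,L([[u,y.min()-.5]]).tolist())
for v in(215,230):print(G[v,378:412])
E
```

```text
[[11, 8, 23, 6, 137]]
mark? [ 11   8  23   6 137] [[-0.3 63.5  9.2]]
v 140 [[70.7, -56.0, 9.1], [70.7, 72.6, 9.2]]
v 155 [[62.5, -56.5, 9.1], [62.4, 72.7, 9.2]]
v 170 [[54.1, -56.5, 9.1], [54.0, 72.8, 9.2]]
v 180 [[48.4, -56.2, 9.1], [48.3, 72.7, 9.2]]
u 260 [[74.3, -32.5, 9.1]]
u 300 [[74.2, -10.0, 9.1]]
u 340 [[74.2, 12.5, 9.1]]
u 400 [[74.2, 46.2, 9.2]]
[48 49 50 53 50 52 51 52 49 27 25 14 14 17 11 11 13 19 17 23 22 41 53 51
 54 54 50 53 48 53 53 53 51 57]
[55 52 54 47 50 49 53 54 31 25 17 25 18 19 12 18 18 12 20 20 36 50 48 49
 47 48 49 48 50 50 52 51 51 50]
```

The pocket lies at tool (−0.3, −1.8) mm and the block at (0.35, −0.65). I'll correct by (−0.6, −1.1) and lower gently.

send_rows([
  [0,0,0,-0.6,-1.1,0,30],
  [0,0,0,0,0,4,30],
  [0,0,0,0,0,4,30],
  [0,0,0,0,0,2,30],
  [0,0,0,0,0,2,30],
  [0,0,0,0,0,1.5,30],
  [0,0,0,0,0,1.5,30],
  [0,0,0,0,0,0,30],
])

```text
t: 15.2
tcp_pos: [0.535, 0.0886, 0.0682]
tool_rot: [-180.0, 0.0, 93.5]
contact_force: [0.3, -0.1, -4.5]
opening: 0.421
finger_force: 30.0
```

send_rows([
  [0,0,0,0,0,1.5,30],
  [0,0,0,0,0,1.5,30],
  [0,0,0,0,0,1.5,30],
  [0,0,0,0,0,1.5,30],
  [0,0,0,0,0,1.5,30],
  [0,0,0,0,0,1.5,30],
  [0,0,0,0,0,1.5,30],
  [0,0,0,0,0,0,30],
  [0,0,0,0,0,0,30],
])

```text
t: 15.95
tcp_pos: [0.5351, 0.0887, 0.0579]
tool_rot: [-180.0, 0.0, 93.5]
contact_force: [0.4, 0.6, -4.4]
opening: 0.422
finger_force: 30.0
```

Bottom at 0.062 with no contact, so it is well inside the pocket. I'll lower the last few mm until contact.

send_rows([
  [0,0,0,0,0,1,30],
  [0,0,0,0,0,1,30],
  [0,0,0,0,0,0.7,30],
  [0,0,0,0,0,0.5,30],
  [0,0,0,0,0,0,30],
  [0,0,0,0,0,0,30],
])

```text
t: 16.45
tcp_pos: [0.5352, 0.0886, 0.0548]
tool_rot: [180.0, 0.0, 93.5]
contact_force: [0.4, 0.8, -3.3]
opening: 0.421
finger_force: 30.0
```

send_rows([
  [0,0,0,0,0,0.5,30],
  [0,0,0,0,0,0.4,30],
  [0,0,0,0,0,0,30],
  [0,0,0,0,0,0,30],
])

```text
t: 16.78
tcp_pos: [0.5352, 0.0887, 0.0546]
tool_rot: [180.0, -0.0, 93.5]
contact_force: [-7.0, -0.4, 13.6]
opening: 0.422
finger_force: 30.0
```

Floor contact came at the expected height, with about 17 N. I'll release gently and rise.

send_rows([
  [0,0,0,0,0,0,60],
  [0,0,0,0,0,0,60],
  [0,0,0,0,0,0,60],
  [0,0,0,0,0,0,60],
  [0,0,0,0,0,-5,60],
  [0,0,0,0,0,-15,60],
  [0,0,0,0,0,-30,60],
  [0,0,0,0,0,-30,60],
  [0,0,0,0,0,-30,60],
  [0,0,0,0,0,-30,60],
  [0,0,0,-20,0,-10,60],
  [0,0,0,-30,0,0,60],
  [0,0,0,-30,0,0,60],
  [0,0,0,-20,0,0,60],
  [0,0,0,0,0,0,60],
  [0,0,0,0,0,0,60],
])

```text
t: 18.12
tcp_pos: [0.5412, -0.0121, 0.2042]
tool_rot: [180.0, 0.0, 93.4]
contact_force: [-0.6, 0.2, -0.5]
opening: 0.639
finger_force: 0.0
```

```bash
python3 - <<'E'
from h import *
T=tool();f=snap('wrist','w9.png');np.save('w9T.npy',T);s=ctrl.sense();print(T[:3,3],s['tool_rot'],s['opening'])
L=lambda P:((np.atleast_2d(P)-T[:3,3])@T[:3,:3]*1000).round(1)
for n in('clip_top','mark','block','pocket'):
    print(n,[(L(m['position']).tolist(),round(m['p'],2),wproj(T,m['position']).round().tolist()) for m in ctrl.mark_of('wrist',n)][:3])
rs=[r for r in ctrl.regions_of('wrist','clip_top')][:2]
for r in rs:
    ys,xs=np.nonzero(np.array(r['region']));print(r['p'],xs.min(),xs.max(),ys.min(),ys.max())
print(ctrl.sense()['t'])
E
```

```text
[ 0.54120038 -0.01213702  0.20422811] [ 1.79997777e+02 -7.19530274e-03  9.34674136e+01] 0.6370775927888582
clip_top [([[38.1, 46.0, 96.4]], 0.74, [[374.0, 184.0]]), ([[141.7, -184.2, 91.5]], 0.63, [[68.0, 44.0]])]
mark [([[101.9, 66.6, 128.5]], 0.74, [[394.0, 106.0]]), ([[101.4, 1.6, 143.7]], 0.36, [[319.0, 109.0]])]
block [([[100.3, 1.9, 144.3]], 0.91, [[319.0, 110.0]])]
pocket []
0.89 60 106 36 68
0.59 344 382 172 191
18.4167
```

```bash
python3 - <<'E'
from h import *
np.set_printoptions(linewidth=250)
T=np.load('w9T.npy');im=cv2.imread('pics/w9.png');G=cv2.cvtColor(im,cv2.COLOR_BGR2GRAY)
L=lambda uv,z:((wray(T,uv,z)-T[:3,3])@T[:3,:3]*1000).round(1)
g=G[60:170,270:370];n,l,s,c=cv2.connectedComponentsWithStats((g<75).astype(np.uint8))
h=np.array([c[i]+[270,60] for i in range(1,n) if 60<s[i,4]<300 and .7<s[i,2]/s[i,3]<1.4]);print(len(h),L(h,.101).tolist(),L(h,.101).mean(0))
print('slot',[ (v,L([[np.nonzero(G[v,360:385]<30)[0].mean()+360,v]],.075).tolist()) for v in (130,140,150)])
print(G[168:200:1,340:392:2])
E
```

```text
Traceback (most recent call last):
  File "h.py", line 21, in wray
    d=np.c_[(uv[:,0]-k['cx'])/k['fx'],(uv[:,1]-k['cy'])/k['fy'],np.ones(len(uv))]@M[:3,:3].T
             ~~^^^^^
IndexError: index 0 is out of bounds for axis 1 with size 0
```

```bash
python3 - <<'E'
from h import *
np.set_printoptions(linewidth=250)
T=np.load('w9T.npy');im=cv2.imread('pics/w9.png');G=cv2.cvtColor(im,cv2.COLOR_BGR2GRAY)
L=lambda uv,z:((wray(T,uv,z)-T[:3,3])@T[:3,:3]*1000).round(1)
for th in(50,60,75,90,100):
    g=G[60:170,270:370];n,l,s,c=cv2.connectedComponentsWithStats((g<th).astype(np.uint8))
    h=np.array([c[i]+[270,60] for i in range(1,n) if 20<s[i,4]<300 and .6<s[i,2]/s[i,3]<1.6]);print(th,len(h))
    if len(h)>=8:print(L(h,.101).tolist())
print(G[168:200:1,340:392:2])
print(G[70:150:4,270:370:4])
E
```

```text
50 0
60 0
75 0
90 7
100 8
[[123.5, -10.5, 103.2], [123.7, 8.6, 103.2], [108.5, -10.3, 103.2], [108.6, 8.6, 103.2], [93.4, -10.4, 103.2], [93.4, 8.6, 103.2], [78.6, -10.4, 103.2], [78.6, 8.7, 103.2]]
[[ 76  73  76  73  73  75  74  75  74  76  73  74  68  34  37  33  47  82  85  85  84  83  81  85  81  81]
 [ 76  78  71  76  73  74  74  79  72  72  75  72  63  33  34  30  48  71  82  80  84  84  83  85  80  83]
 [ 75  75  73  75  76  76  77  73  73  74  74  72  60  37  36  36  43  71  79  82  84  81  85  81  85  86]
 [ 74  75  73  77  77  74  71  74  77  75  74  69  54  34  36  36  44  69  82  81  87  83  81  88  82  82]
 [ 76  72  76  97  95  95  95  93  97  93  87  62  44  32  37  36  36  44  57  77  82  84  82  84  83  84]
 [ 74  75  84 160 162 160 166 162 163 159 139  65  12  11  16  20  10  17  17  55  74  80  82  86  84  84]
 [ 73  75  83 176 176 175 175 176 175 170 127  52   2  12   9  12  19  21  14  24  31  63  84  86  83  82]
 [ 72  76  80 173 177 177 176 176 176 172 125  51  17  16  26  28  33  30  33  33  30  40  78  85  81  87]
 [ 76  78  84 180 179 180 179 174 177 174 122
[... 3884 characters left out ...]
 210 210 205 201 198 201 207 200 204 199 195 205 203 115 209 132  61  76  83  58]
 [ 77  79  75  74 207 207 208 204 188 163 202 205 203 203 185 162 205 203 110 206 131  63  71  85  54]
 [ 76  78  79  74 208 209 208 192  78  78  92 206 204 128  77  77 142 204 125 206 126  45  74  88  57]
 [ 76  73  79  73 208 209 210 130  78  75  74 205 202  95  74  72  91 205 124 207 105  60  72  82  52]
 [ 77  74  73  57 210 207 210 206  79  78 169 204 205 195  77  78 197 204 111 207  96  58  71  81  53]
 [ 77  77  77  58 210 208 206 212 208 198 202 204 205 200 203 200 207 204 114 208 105  60  71  84  49]
 [ 76  75  76  56 207 210 203 109  93  96  93  89  89 114 114  90  92 105 113 206 101  62  75  87  50]]
```

The block's eight holes are evenly spaced (15.0/19.0 mm) at its seated height, and their centre is within 1 mm of the pocket centre, so it sits flat. The clip's grip top is at pixel (374.6,183), tool (39,46). It has about 61 mm to travel. I'll go over the clip and turn the gripper 90° so the fingers close along the track, clear of the block.

send_rows([
  [0,0,0,13,15.3,0,60],
  [0,0,0,13,15.3,0,60],
  [0,0,0,13,15.4,0,60],
  [0,0,0.1208,0,0,0,60],
  [0,0,0.1208,0,0,0,60],
  [0,0,0.1208,0,0,0,60],
  [0,0,0.1208,0,0,0,60],
  [0,0,0.1208,0,0,0,60],
  [0,0,0.1208,0,0,0,60],
  [0,0,0.1208,0,0,0,60],
  [0,0,0.1208,0,0,0,60],
  [0,0,0.1208,0,0,0,60],
  [0,0,0.1208,0,0,0,60],
  [0,0,0.1208,0,0,0,60],
  [0,0,0.1208,0,0,0,60],
  [0,0,0.1208,0,0,0,60],
  [0,0,0,0,0,20,60],
  [0,0,0,0,0,20,60],
  [0,0,0,0,0,0,60],
  [0,0,0,0,0,0,60],
])

```text
t: 20.08
tcp_pos: [0.5844, 0.0309, 0.1638]
tool_rot: [180.0, 0.1, 3.5]
contact_force: [-0.1, -0.6, 1.2]
opening: 0.64
finger_force: 0.0
```

```bash
python3 - <<'E'
from h import *
T=tool();f=snap('wrist','w10.png');np.save('w10T.npy',T);s=ctrl.sense();print(T[:3,3],s['tool_rot'],s['opening'],s['t'])
L=lambda P:((np.atleast_2d(P)-T[:3,3])@T[:3,:3]*1000).round(1)
for n in('clip_top','mark'):
    print(n,[(L(m['position']).tolist(),round(m['p'],2),wproj(T,m['position']).round().tolist()) for m in ctrl.mark_of('wrist',n)][:3])
G=cv2.cvtColor(f,cv2.COLOR_RGB2GRAY);np.set_printoptions(linewidth=250)
u,v=wproj(T,T[:3,3]+T[:3,:3]@np.array([0,0,T[2,3]-.111]))[0].astype(int);print(u,v);print(G[v-24:v+40:2,u-30:u+32:2])
E
```

```text
[0.58443965 0.03089003 0.16375067] [ 1.79979018e+02 -3.98458322e-03  3.53604974e+00] 0.642535031378051 20.1333
clip_top [([[1.9, 2.0, 53.9]], 0.72, [[319.0, 239.0]])]
mark [([[-45.1, -60.9, 107.3]], 0.43, [[248.0, 276.0]])]
315 242
[[ 54  53  55  51  49  54  52  47  46  48  51  46  48  47  45  38  49  50  50  50  45  46  47  48  46  46  49  50  47  46  44]
 [ 50  54  52  52  52  56  54  48  48  47  46  49  47  42  48  50  46  47  45  45  49  49  45  41  46  49  45  49  49  48  46]
 [ 58  54  55  52  50  54  50  46  47  47  47  51  44  59  62  53   5  55  58  62  63  50  46  49  49  45  46  50  50  51  47]
 [ 47  55  54  53  51  50  56  52  51  50  40  47  79  93  92  93  71  91  96  94  89  47  48  49  49  47  41  42  48  51  46]
 [ 50  46  51  49  47  53  50  46  49  44  39  38  21  11  14  11  18   9  19  15   9  37  43  50  43  46  43  44  46  49  44]
 [ 14  20  21  26  24  24  25  20  15  18  16  10   3   6  15  16   3  11   9  14   8  19  19  26  14  24  18  18  23  26  18]
 [ 22  18  19  21  15  21  23   4   2  11   6   6  10  11   4   6   2   2  12   7   6  16   2  18  13  14 
[... 2496 characters left out ...]
 41  39  33  35  37  42  39  35  36  31  37  38  39  37  38  37]
 [ 93  93  93  86  44  36  47  40  37  35  41  36  39  31  34  36  41  36  37  40  40  40  32  32  37  38  38  38  36  39  34]
 [ 95  96  95  91  42  39  46  46  35  37  37  47  48  39  39  40  36  37  37  44  37  39  41  38  41  41  46  46  43  37  43]
 [ 95  95  96  93  42  40  44  41  42  40  45  41  46  45  45  45  46  46  45  41  44  47  45  41  47  46  42  47  44  42  37]
 [ 96  99  94  93  44  39  42  47  46  47  47  46  45  46  45  43  47  46  43  40  44  47  42  41  45  45  42  41  43  43  45]
 [ 96  99  99  96  46  39  42  40  45  44  46  46  40  44  44  45  44  45  44  43  48  42  46  48  45  45  42  44  43  42  44]]
```

The grip top is centred under the tool, its white line at (317.5,241). I'll descend and grip it.

send_rows([
  [0,0,0,0.5,0.5,20,60],
  [0,0,0,0,0,25,60],
  [0,0,0,0,0,20,60],
  [0,0,0,0,0,15,60],
  [0,0,0,0,0,10,60],
  [0,0,0,0,0,6,60],
  [0,0,0,0,0,2,60],
  [0,0,0,0,0,0,8],
  [0,0,0,0,0,0,8],
  [0,0,0,0,0,0,8],
  [0,0,0,0,0,0,8],
  [0,0,0,0,0,0,8],
  [0,0,0,0,0,0,8],
  [0,0,0,0,0,0,8],
  [0,0,0,0,0,0,8],
  [0,0,0,0,0,0,8],
  [0,0,0,0,0,0,8],
  [0,0,0,0,0,0,8],
], grip_force=12)

```text
t: 21.73
tcp_pos: [0.5854, 0.0301, 0.066]
tool_rot: [180.0, -0.0, 3.5]
contact_force: [-0.4, 0.2, 2.8]
opening: 0.151
finger_force: 12.0
```

```bash
python3 - <<'E'
from h import *
T=tool();f=snap('wrist','w11.png');np.save('w11T.npy',T);s=ctrl.sense();print(T[:3,3],s['tool_rot'],s['opening'],s['t'],s['finger_force'],s['contact_force'])
L=lambda P:((np.atleast_2d(P)-T[:3,3])@T[:3,:3]*1000).round(1)
for n in('clip_top','mark','block'):
    print(n,[(L(m['position']).tolist(),round(m['p'],2),wproj(T,m['position']).round().tolist()) for m in ctrl.mark_of('wrist',n)][:3])
E
```

```text
[0.58535325 0.03013744 0.06596443] [ 1.79997225e+02 -2.38031219e-03  3.51308366e+00] 0.1456868344204274 21.7833 12.00028270483017 [-0.41202125 -1.03622802  3.28333109]
clip_top [([[-0.5, 1.2, -44.7]], 0.75, [[318.0, 295.0]])]
mark [([[19.2, -60.0, -7.5]], 0.87, [[207.0, 235.0]])]
block []
```

Gripped at 14 mm. Now I'll measure the grip line and the mark precisely.

```bash
cat > mk.py <<'E'
from h import *
import sys
def go(fn,Tn):
    T=np.load(Tn);G=cv2.imread('pics/'+fn,0)
    L=lambda uv,z:((wray(T,uv,z)-T[:3,3])@T[:3,:3]*1000).round(1)
    q=(G>110).astype(np.uint8);n,l,s,c=cv2.connectedComponentsWithStats(q)
    for i in range(1,n):
        x,y,w,h,a=s[i]
        if 30<a<600 and h>1.5*w and h<60 and 150<y<330 and 150<x<360:print(s[i].tolist(),c[i].round(1),'deck',L([c[i]],.075).tolist(),'top',L([c[i]],.111).tolist())
go(sys.argv[1],sys.argv[2])
E
python3 mk.py w11.png w11T.npy
```

```text
[201, 225, 7, 25, 148] [203.9 237.1] deck [[18.5, -61.3, -9.0]] top [[27.1, -49.9, -45.0]]
[315, 282, 4, 27, 107] [316.5 294.9] deck [[-15.4, 0.3, -9.0]] top [[-0.5, 0.3, -45.0]]
```

send_rows([
  [0,0,0,0,-3,0,8],
  [0,0,0,0,-5,0,8],
  [0,0,0,0,-6,0,8],
  [0,0,0,0,-7,0,8],
  [0,0,0,0,-7,0,8],
  [0,0,0,0,-7,0,8],
  [0,0,0,0,-7,0,8],
  [0,0,0,0,-6,0,8],
  [0,0,0,0,-5,0,8],
  [0,0,0,0,-4,0,8],
  [0,0,0,0,-3,0,8],
  [0,0,0,0,-1,0,8],
  [0,0,0,0,0,0,8],
  [0,0,0,0,0,0,8],
])

```text
t: 23.1
tcp_pos: [0.5815, 0.0922, 0.0659]
tool_rot: [-180.0, 0.0, 3.6]
contact_force: [-0.8, 0.9, 6.3]
opening: 0.149
finger_force: 12.0
```

```bash
python3 - <<'E'
from h import *
T=tool();f=snap('wrist','w12.png');np.save('w12T.npy',T);s=ctrl.sense();print(T[:3,3],s['tool_rot'],s['opening'],s['t'],s['contact_force'])
E
python3 mk.py w12.png w12T.npy
```

```text
[0.58149091 0.09219886 0.0659304 ] [-1.79960151e+02  3.11333548e-03  3.56072464e+00] 0.1461898301297835 23.15 [-0.55919223  1.06371146  5.79387157]
[315, 225, 6, 25, 148] [317.5 237. ] deck [[18.5, 0.9, -9.1]] top [[27.1, 0.8, -45.1]]
[315, 282, 4, 27, 106] [316.5 294.8] deck [[-15.3, 0.3, -9.1]] top [[-0.5, 0.3, -45.1]]
```

The clip is within 0.6 mm of the mark. I'll nudge it back 0.5 mm, let go and rise straight up.

send_rows([
  [0,0,0,0,0.5,0,8],
  [0,0,0,0,0,0,8],
  [0,0,0,0,0,0,8],
  [0,0,0,0,0,0,40],
  [0,0,0,0,0,0,40],
  [0,0,0,0,0,0,40],
  [0,0,0,0,0,0,40],
  [0,0,0,0,0,0,40],
  [0,0,0,0,0,-5,40],
  [0,0,0,0,0,-15,40],
  [0,0,0,0,0,-30,40],
  [0,0,0,0,0,-35,40],
  [0,0,0,0,0,-35,40],
  [0,0,0,0,0,-20,40],
  [0,0,0,0,0,0,40],
  [0,0,0,0,0,0,40],
])

```text
t: 24.48
tcp_pos: [0.582, 0.0905, 0.2076]
tool_rot: [-179.9, -0.1, 3.5]
contact_force: [-0.4, -0.4, -0.7]
opening: 0.422
finger_force: 0.0
```

```bash
python3 - <<'E'
from h import *
T=tool();f=snap('wrist','w13.png');s=ctrl.sense();print(T[:3,3],s['opening'],s['t'],s['contact_force'])
L=lambda P:((np.atleast_2d(P)-T[:3,3])@T[:3,:3]*1000).round(1)
for n in('clip_top','mark','block'):
    print(n,[(L(m['position']).tolist(),round(m['p'],2)) for m in ctrl.mark_of('wrist',n)][:2])
G=cv2.cvtColor(f,cv2.COLOR_RGB2GRAY);n,l,st,c=cv2.connectedComponentsWithStats((G>105).astype(np.uint8))
for i in range(1,n):
    x,y,w,h,a=st[i]
    if 15<a<300 and h>1.5*w and 150<y<330 and 250<x<380:print(st[i].tolist(),'deck',L(wray(T,[c[i]],.075)),'top',L(wray(T,[c[i]],.111)))
snap('top')
for n in('round_block','amber_bottle','jar_lid','block','clip_top','mark'):print(n,[(np.round(m['position'],3).tolist(),round(m['p'],2)) for m in ctrl.mark_of('top',n)][:2])
E
```

```text
[0.58202951 0.09051547 0.20761144] 0.4272848247248762 24.5333 [-0.70470821  0.45849987 -0.4346755 ]
clip_top [([[-0.7, -0.9, 98.2]], 0.62)]
mark [([[17.0, -1.5, 133.7]], 0.6)]
block [([[-48.4, -0.5, 147.9]], 0.94)]
[314, 195, 3, 15, 45] deck [[ 18.1  -0.9 132.7]] top [[23.1 -0.8 96.7]]
[309, 224, 10, 17, 49] deck [[-12.7  -1.3 132.6]] top [[-4.4 -1.1 96.6]]
round_block [([0.603, -0.284, 0.004], 0.61)]
amber_bottle [([0.501, 0.372, 0.001], 0.87)]
jar_lid [([0.734, -0.032, 0.002], 0.66)]
block [([0.534, 0.087, 0.059], 0.8)]
clip_top [([0.347, 0.117, 0.108], 0.57)]
mark [([0.599, 0.093, 0.075], 0.89)]
```

The clip and mark line up to within 0.3 mm, the block is at the pocket-floor height (z = 0.059), the bystanders haven't moved and the arm is clear.

```bash
python3 -c "
from plant import ctrl
print(ctrl.hand_in())"
```

```text
the job is handed in; nothing more can be done
None
```

The block is seated in the pocket with its notch at the key, the clip stands within about 0.3 mm of the marked line over the block's flange, the bystanders are where they were, and the job was handed in at about 25 s.

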